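# Open the battery bay of a lab meter

### The job

The handheld meter lying face down on the lab bench needs new cells: take its black battery cover off and lay it, tabs up, in the middle of the white tile. Pinch the cover's two side tabs squarely together until both catches let go, and, keeping them pinched, draw the cover straight back towards the meter's open end until you feel it come up against its stop, then lift it straight off and set it down on the tile without dropping it. The plastic is brittle, so do not crush the tabs, push them sideways or force the cover against the case or its stop, and leave the bottle, beaker, jar and spatula alone.

Things in the scene. Friction and masses are not known exactly. Their poses are not given: they have to be found in the camera images.
- meter: Grey handheld meter lying face down, fixed to the bench, 202 long x 100 wide x 45 mm high. Origin on the bench under the middle of the battery bay; x runs from the bay's open end (47 mm away at -x, no wall above 23 mm height) along the meter to its far end (155 mm at +x), y across, z up. The cover lies in the bay flush with the top, with 1 mm of play at either side.
- lip_edge (a point): Middle of the edge of the case's lip at the bay's +x end, on the top; axes as the meter's. With both tabs in, the cover slides towards the meter's -x until hidden claws under it meet a hidden stop, 8 to 21 mm from the start, different every time. Only within 1.5 mm of that stop are the claws free for lifting straight up; short of it they catch under a bar.
- cover: Black battery cover, about 75 g: plate 90 (x) x 80 (y) x 4 mm, origin in the middle of its underside, axes as the meter's when fitted (origin then 41 mm above the bench). A tongue reaches to x = 51 mm. Skirt, feet and claws reach 16 mm below the plate: on a flat surface it stands level, origin 16 mm up. A fixed block 22 mm wide (y) stands 9 mm high between the tabs.
- cover_grip (a point): Point midway between the tabs, half-way up them: 10 mm above the plate's top, 14 mm above the cover's origin; axes as the cover's. Brittle: fingers may bear on cover and tabs with at most 40 N in all (both tabs added), and cover and case with its stop on each other with at most 18 N (squeezing off-centre pushes the cover sideways onto the case).
- tab_left (a joint): Inward travel (m) of the tab on the cover's +y side: 0 at rest, 0.005 at its stop; sprung, 3 N at rest, 10.5 N at the stop; its catch is clear of the wall from about 0.004. An upright grey blade 20 long (x), 4 thick (y), 20 mm high above the plate, outer face 22 mm from the middle at rest: the two outer faces are 44 mm apart at rest, 34 mm fully in.
- tab_right (a joint): The same for the tab on the cover's -y side.
- tile_top (a point): Middle of the top face of the white ceramic tile, 180 x 180 x 8 mm, fixed on the bench; z up, x and y along its edges.
- amber_bottle: Bystander: amber bottle 72 mm wide, 150 mm tall; origin under its middle.
- beaker: Bystander: glass beaker 66 mm wide, 75 mm tall; origin under its middle.
- jar: Bystander: white jar 60 mm wide, 70 mm tall; origin under its middle.
- spatula: Bystander: spatula 190 mm long lying on the bench.
Mind the look-alikes: they are no part of the job. What is meant by the cover is not red, and is the larger of those in its own colour.

How it is judged:
By the outcome, as a careful person would: the job done as asked, in the order asked, and still so for the second after the job is handed in, with the robot touching nothing.
It also fails if it takes over 51 s, if anything falls off the work surface, if the arm or the gripper's body presses on something with over 40 N, if the wrist force passes 120 N, or if a joint passes its speed limit or range.

### The arm

A 7-joint arm with a two-finger parallel gripper is mounted at the origin on the work surface. World frame = base frame: x ahead of the robot, y to its left, z up, the work surface at z = 0. Lengths are in m, angles in degrees, forces in N, time in s.
With the tool pointing down it reaches from about 0.425 to 0.875 m from the base axis. Payload 4.7 kg.
Tool frame: the origin (TCP) lies at the very end of the fingers, on their centre line; the grasp point (between the pads) lies 19 mm behind it; z points along the fingers, y is the line along which they close (so a half turn about z gives the same grasp; the last joint's range is limited). The gripper opens to 87 mm and grips with 3 to 60 N. Pads are 19 mm wide; open, the fingers measure 117 mm over their backs; the gripper's body (75 mm by 190 mm) begins 51 mm behind the grasp point.
Start: joints at [71.396, 18.392, -4.016, 83.108, 1.295, 78.541, -3.26], TCP at [0.216, -0.613, 0.223] pointing down, gripper open.
Joint ranges: [-163.93, 163.93], [-17.29, 119.83], [-79.2, 71.16], [3.27, 140.29], [-89.18, 269.18], [5.43, 117.66], [-154.24, 154.24]. Speed limits (degrees/s): [147.25, 147.25, 180, 180, 180, 180, 180].

### API

Orientations are given as [roll, pitch, yaw] about the fixed x, y, z axes, in that order (R = Rz(yaw) Ry(pitch) Rx(roll)).
In Python, from cell import get_obs, read_camera, sign_off, silhouettes gives the robot as it stands.
- The arm moves only by the tool play_rows, never from a script. Its argument "steps" is a list that holds one entry, the list of rows, each a list of 7 numbers: the shift along the tool's x, y, z in m, then the turn, a rotation vector about the tool's x, y, z in rad, then the finger opening in m, from 0 to 0.087. A call has 1 to 12 rows; each row shifts and turns the commanded pose from where the row before left it, along the tool's axes as they then stand; what a row does not reach is not made up. A row lasts 1/10 s, in which the tool goes at most 50 mm and 8.59 degrees, less where a joint would pass 70% of its speed; a pose out of reach is approached as far as the arm can. A call is refused whole if a number of a shift passes 0.05 or a number of a turn 0.15, either way. A call with a gripper value outside its range is refused whole. The fingers move at their own pace and stop on an object; "force" is the grip in N (left out, the last holds). Time passes only in rows, so rows that do not move let the fingers close. It gives the time, the measured TCP pose, the force, the opening and the grip force at its end, in the units of the state.
- get_obs(): the state, without advancing time (a new reading comes with each control period).
- read_camera(name): name is "scene" or "side" or "wrist"; returns a dict with "frame" (420x560x3 uint8, red, green, blue), "intrinsics" (3x3 intrinsics, pixels), "view" (4x4, takes a point from world to camera coordinates). Camera axes: x right, y up, looking along -z (the intrinsics and any distortion apply to the point x, -y, -z); pixel columns grow to the right and rows downward; lengths in m; the calibration is good to about 2 mm. The wrist camera is an equidistant fisheye: a pixel r from the principal point sees the ray r / f radians off the axis. A picture is of the moment at which its call begins. There is no depth.
- sign_off(): hands the job in; it is judged then, once.
Trained networks look in the newest picture that a camera, given by its name, has taken for a name from the list of things; names that differ only in an ending like _2 or _b are one class to them, and where a whole thing is asked for, a point or a joint stands for the part that bears it (a point fixed in the world has none). Each returns a list of dicts, best first, with "p" (0 to 1); they miss things now and then, are a little off and sometimes report something else, mostly with a low value. They report only what shows in the picture. A call takes as long as a camera call. They do not tell look-alikes from the thing itself.
- silhouettes(camera, name): "pixels" (420x560 bool, what is visible of it) and "extent" ([left, top, right, bottom] in pixels, round what is visible of it).
The state is a dict: "time_s": time; "qpos": joint angles; "joint_velocities": joint speeds; "effort": joint torques, N m; "tool_pos": TCP position; "tool_rot": TCP orientation; "force": force on the tool from outside, world axes, zero at the start; "wrist_torque": the same for the moment, N m; "grip_width": finger opening in m; "grasp_force": force on a finger pad.
Only numpy, scipy, OpenCV 4.12 (cv2) and the standard library are available. Lean on these libraries where they do the work, as an engineer would, in place of code of your own. Each camera call takes 0.05 s, during which the arm holds its last target. There are 200 camera calls.

## Working session

There is one attempt and no reset: what is moved stays moved. The work goes in short steps, Python scripts to look and compute and a tool call to move; the robot and the scene stay as the last step left them, time stands still between calls to the robot, and variables do not carry over. Pictures are saved under pics/ and viewed, at most 12 in all, crops included, and the job is handed in when it is done.

Besides the shell and the picture viewer there is one more tool, called after "Emit:" as a command line: name --argument value ..., lists and objects as JSON in quotes. play_rows: Moves the arm, as the interface text tells. Its arguments: {"type":"object","properties":{"steps":{"type":"array","items":{"type":"array","items":{"type":"array","items":{"type":"number"}}}},"force":{"type":"number"}},"required":["steps"]}

```bash
mkdir -p pics; ls
python3 - <<'E'
from cell import *
import cv2,numpy as np
o=get_obs();print({k:np.round(v,3).tolist() for k,v in o.items()})
ims=[]
for c in("scene","side"):
    r=read_camera(c);ims.append(r["frame"]);print(c,r["intrinsics"].tolist(),np.round(r["view"],4).tolist())
    for n in("cover","meter","tile_top","cover_grip","amber_bottle","beaker","jar","spatula"):
        for d in silhouettes(c,n): print(c,n,round(d["p"],2),d["extent"])
for c,i in zip("ab",ims): cv2.imwrite(f"pics/{c}.png",cv2.resize(i[:,:,::-1],(784,588)))
E
```

```text
pics
{'time_s': 0.0, 'qpos': [71.396, 18.439, -4.015, 83.174, 1.296, 78.541, -3.261], 'joint_velocities': [0.069, 0.128, -0.041, -0.057, 0.003, 0.001, -0.016], 'effort': [0.0, -49.129, -0.404, -31.253, -0.064, 0.044, 0.0], 'tool_pos': [0.216, -0.613, 0.221], 'tool_rot': [-179.891, 0.007, 19.412], 'force': [-0.123, 0.624, 0.286], 'wrist_torque': [0.014, 0.072, -0.032], 'grasp_force': 0.0, 'grip_width': 0.087}
scene [[483.758831355147, 0.0, 280.47815175363604], [0.0, 483.758831355147, 208.00019843688062], [0.0, 0.0, 1.0]] [[-0.5363, 0.8441, -0.003, 0.3529], [-0.5565, -0.3509, 0.7532, 0.2644], [0.6347, 0.4056, 0.6578, -1.287], [0.0, 0.0, 0.0, 1.0]]
scene cover 0.8 [264.4, 143.3, 306.1, 168.8]
scene cover 0.78 [220.0, 169.8, 271.9, 202.4]
scene cover 0.78 [176.6, 164.1, 211.5, 188.4]
scene meter 0.55 [187.2, 163.7, 275.8, 255.8]
scene tile_top 0.87 [354.2, 219.7, 468.2, 313.7]
scene cover_grip 0.7 [219.7, 168.3, 267.4, 201.9]
scene cover_grip 0.61 [265.2, 140.8, 308.8, 172.1]
scene cover_grip 0.57 [175.0, 164.2, 209.3, 190.4]
scene amber_bottle 0.8 [200.5, 237.1, 246.1, 328.9]
scene beak
[... 465 characters left out ...]

side cover 0.62 [310.7, 188.8, 356.5, 224.7]
side cover 0.61 [343.7, 164.7, 376.9, 186.9]
side meter 0.74 [251.2, 176.1, 357.8, 241.1]
side tile_top 0.86 [178.4, 306.8, 314.5, 420.0]
side cover_grip 0.79 [345.1, 167.2, 373.7, 188.4]
side cover_grip 0.57 [309.1, 191.1, 358.2, 225.0]
side cover_grip 0.57 [381.3, 221.7, 429.7, 267.1]
side amber_bottle 0.84 [176.6, 160.2, 219.8, 229.5]
side amber_bottle 0.37 [250.0, 179.4, 358.2, 240.7]
side beaker 0.78 [354.1, 269.5, 392.9, 323.6]
side jar 0.78 [231.6, 148.5, 254.9, 186.3]
side jar 0.73 [98.5, 265.1, 188.9, 325.7]
side jar 0.34 [179.2, 305.5, 315.3, 418.3]
side jar 0.17 [252.5, 173.9, 358.1, 240.3]
side spatula 0.95 [97.5, 264.4, 189.2, 328.4]
```

View pics/a.png

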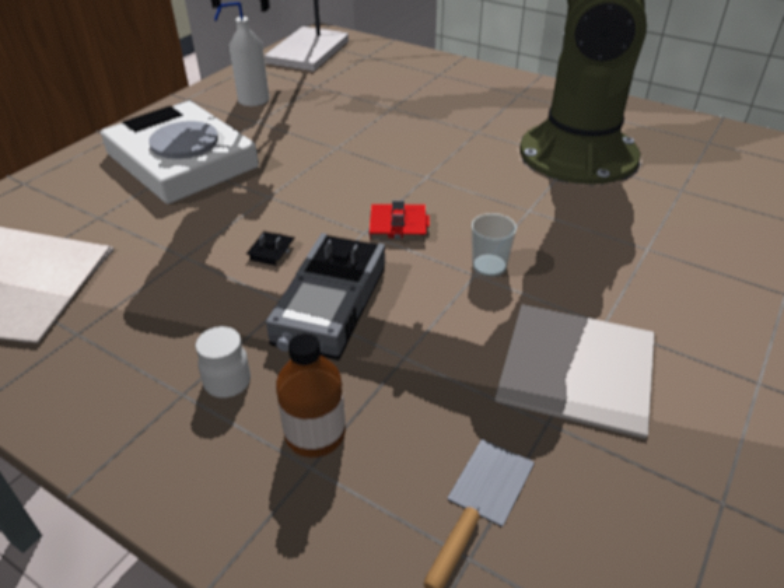

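View pics/b.png

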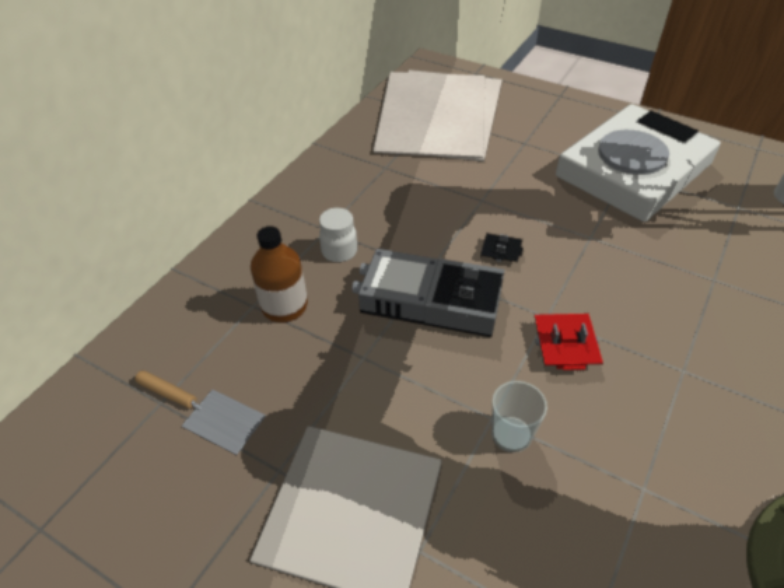

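Candidates for the cover in the scene picture (560 px): black in the meter's bay (245,186), small loose black one (194,176), red one (285,156). I choose the larger black one, at (245,186) in the bay. The tile is at (411,266). The one at upper left (30,205) is a second, similar white tile or sheet that the detector doesn't report, so I'll check its size.

```bash
cat > h.py <<'E'
from cell import *
import cv2,numpy as np
from scipy.optimize import minimize
def proj(r,P,fish=False):
    P=np.atleast_2d(P);V=np.array(r["view"]);K=np.array(r["intrinsics"])
    c=P@V[:3,:3].T+V[:3,3];c=c*[1,-1,-1]
    if fish:
        rho=np.hypot(c[:,0],c[:,1]);th=np.arctan2(rho,c[:,2]);s=th/np.maximum(rho,1e-9)
        n=np.c_[c[:,0]*s,c[:,1]*s]
    else: n=c[:,:2]/c[:,2:]
    return n*[K[0,0],K[1,1]]+K[:2,2]
def plane(r,uv,z,fish=False):
    K=np.array(r["intrinsics"]);V=np.array(r["view"])
    n=(np.array(uv)-K[:2,2])/[K[0,0],K[1,1]]
    if fish:
        t=np.hypot(*n);d=np.r_[n/t*np.sin(t) if t>1e-9 else n,np.cos(t)]
    else: d=np.r_[n,1]
    d=V[:3,:3].T@(d*[1,-1,-1]);o=-V[:3,:3].T@V[:3,3]
    return o+d*(z-o[2])/d[2]
def tf(P,p):
    c,s=np.cos(p[2]),np.sin(p[2]);P=np.array(P,float)
    return np.c_[P[:,0]*c-P[:,1]*s+p[0],P[:,0]*s+P[:,1]*c+p[1],P[:,2]]
def box(x0,x1,y0,y1,z0,z1): return [[x,y,z] for x in(x0,x1) for y in(y0,y1) for z in(z0,z1)]
S=4
def mask(uv,sh):
    m=np.zeros((sh[0]*S//2,sh[1]*S//2),np.uint8)
    h=cv2.convexHull(np.round(uv*S/2*16).astype(np.int32));cv2.fillConvexPoly(m,h,1,shift=4);return m>0
def fit(P,obs,p0):
    """obs: list (r,mask,fish); fits x,y,yaw by silhouette IoU"""
    M=[cv2.resize(m.astype(np.uint8),None,fx=S/2,fy=S/2)>0 for _,m,_ in obs]
    def f(p):
        e=0
        for (r,m,fi),mm in zip(obs,M):
            q=mask(proj(r,tf(P,p),fi),m.shape);e+=1-(q&mm).sum()/(q|mm).sum()
        return e
    best=None
    for a in p0:
        s=minimize(f,a,method="Nelder-Mead",options=dict(initial_simplex=np.array(a)+np.array([[0,0,0],[.02,0,0],[0,.02,0],[0,0,.2]]),xatol=1e-4,fatol=1e-4))
        if best is None or s.fun<best.fun: best=s
    return best
def hull(m):
    c,_=cv2.findContours(m.astype(np.uint8),0,2);c=max(c,key=cv2.contourArea)
    o=np.zeros(m.shape,np.uint8);cv2.fillConvexPoly(o,cv2.convexHull(c),1);return o>0
E
python3 - <<'E'
from h import *
R={c:read_camera(c) for c in("scene","side")}
def sil(c,n,i=0): return silhouettes(c,n)[i]["pixels"]
def cov(c,pt): return [d for d in silhouettes(c,"cover") if d["pixels"][pt[1],pt[0]]][0]["pixels"]
C={"scene":cov("scene",(232,192)),"side":cov("side",(322,208))}
M={c:hull(sil(c,"meter")|C[c]) for c in R}
u=np.argwhere(C["scene"]).mean(0)[::-1];g=plane(R["scene"],u,.045);print("cover~",g)
u2=np.argwhere(C["side"]).mean(0)[::-1];print("cover side~",plane(R["side"],u2,.045))
v=np.argwhere(M["scene"]).mean(0)[::-1];f=plane(R["scene"],v,.03);y=np.arctan2(f[1]-g[1],f[0]-g[0])
s=fit(box(-.047,.155,-.05,.05,0,.045),[(R[c],M[c],0) for c in R],[[g[0],g[1],y+d] for d in(-.3,0,.3)]);print("meter",s.x,np.degrees(s.x[2]),s.fun)
T={c:hull(sil(c,"tile_top")) for c in R}
g=plane(R["scene"],np.argwhere(T["scene"]).mean(0)[::-1],.008)
s=fit(box(-.09,.09,-.09,.09,0,.008),[(R[c],T[c],0) for c in R],[[g[0],g[1],d] for d in(0,.4,.8,1.2)]);print("tile",s.x,np.degrees(s.x[2]),s.fun)
for n,h in(("amber_bottle",.07),("beaker",.037),("jar",.035)):
    print(n,[np.round(plane(R[c],np.argwhere(sil(c,n)).mean(0)[::-1],h),3) for c in R])
for uv in((0,162),(77,178),(27,242)): print("far white",plane(R["scene"],uv,.008))
E
```

```text
cover~ [ 0.5498417  -0.15571246  0.045     ]
cover side~ [ 0.54308883 -0.15609217  0.045     ]
meter [ 0.54534141 -0.15780961  0.27508225] 15.761051737824479 0.06559136752382144
tile [0.52544889 0.19789398 0.24695461] 14.149456696876324 0.04645043650868208
amber_bottle [array([ 0.797, -0.019,  0.07 ]), array([ 0.783, -0.019,  0.07 ])]
beaker [array([0.394, 0.007, 0.037]), array([0.4  , 0.003, 0.037])]
jar [array([ 0.786, -0.167,  0.035]), array([ 0.782, -0.167,  0.035])]
far white [ 0.74035603 -0.7005054   0.008     ]
far white [ 0.68721958 -0.50484968  0.008     ]
far white [ 0.86903742 -0.42662675  0.008     ]
```

Run:
```python
from h import *
r=read_camera("scene")
for n,uv in dict(bottle=(182,73),scaleR=(182,113),scaleB=(120,139),stand=(195,45)).items(): print(n,plane(r,uv,0).round(3))
w=read_camera("wrist");print(w["intrinsics"],w["view"].round(3).tolist())
```

```text
bottle [ 0.165 -0.663  0.   ]
scaleR [ 0.345 -0.506  0.   ]
scaleB [ 0.52  -0.551  0.   ]
stand [-0.016 -0.765  0.   ]
[[325.1922621    0.         274.88145398]
 [  0.         325.1922621  208.14346098]
 [  0.           0.           1.        ]] [[0.332, -0.943, 0.0, -0.652], [0.909, 0.32, -0.267, 0.033], [0.251, 0.089, 0.964, -0.392], [0.0, 0.0, 0.0, 1.0]]
```

Emit:
play_rows --steps '[[[0.01, -0.007, -0.01, 0, 0, 0, 0.087], [0.03, -0.02, -0.01, 0, 0, 0, 0.087], [0.04, -0.028, 0, 0, 0, 0.01, 0.087], [0.04, -0.028, 0, 0, 0, 0.01, 0.087], [0.04, -0.028, 0, 0, 0, 0.01, 0.087], [0.04, -0.028, 0, 0, 0, 0.01, 0.087], [0.04, -0.028, 0, 0, 0, 0.01, 0.087], [0.04, -0.028, 0, 0, 0, 0.01, 0.087], [0.04, -0.028, 0, 0, 0, 0.004, 0.087], [0.04, -0.028, 0, 0, 0, 0, 0.087], [0.04, -0.028, 0, 0, 0, 0, 0.087], [0.03, -0.02, 0, 0, 0, 0, 0.087]]]'

```text
time_s: 2.9
tool_pos: [0.5391, -0.1949, 0.2439]
tool_rot: [180.0, -0.1, 16.0]
force: [0.1, 0.3, 0.6]
grip_width: 0.0873
grasp_force: 0.0
```

Run:
```python
from h import *
o=get_obs();print(o["time_s"],o["tool_pos"],o["tool_rot"],o["force"])
r=read_camera("wrist")
cv2.imwrite("pics/w1.png",cv2.resize(r["frame"][:,:,::-1],(784,588)))
for n in("cover","meter","tab_left"):
  for d in silhouettes("wrist",n): print(n,d["p"],d["extent"])
```

```text
2.9 [ 0.5390788  -0.19490596  0.24387273] [ 1.79985745e+02 -1.05722097e-01  1.59754444e+01] [0.08845111 0.26108247 0.58913212]
cover 0.96 [329.9, 174.3, 375.4, 223.5]
cover 0.8 [195.6, 244.3, 253.5, 310.2]
cover 0.69 [213.0, 131.4, 280.2, 210.2]
meter 0.6 [198.6, 29.0, 291.6, 213.8]
meter 0.39 [222.8, 165.9, 233.0, 183.3]
meter 0.21 [209.5, 130.9, 282.6, 212.2]
tab_left 0.58 [360.9, 191.2, 369.7, 199.1]
tab_left 0.46 [219.3, 301.7, 221.9, 304.3]
tab_left 0.41 [223.8, 164.1, 232.6, 180.8]
tab_left 0.37 [198.0, 23.0, 292.6, 213.6]
```

View pics/w1.png

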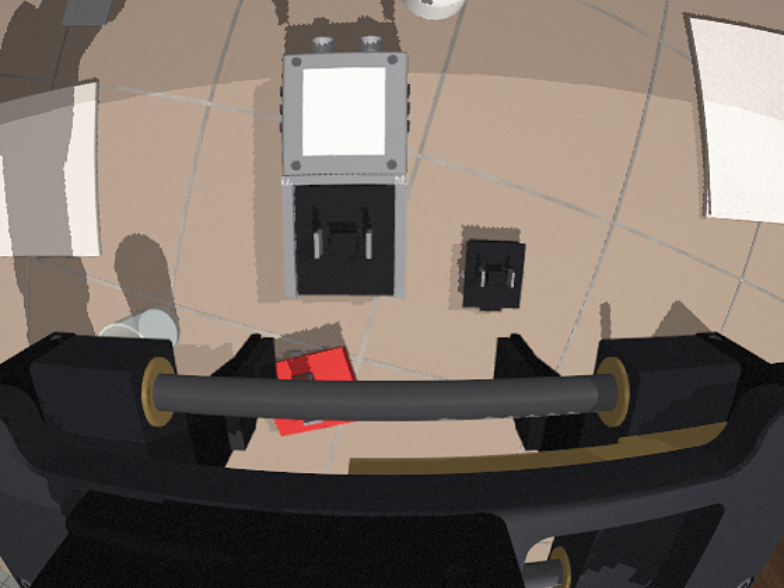

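Run:
```python
from h import *
r=read_camera("wrist")
c=r["frame"][110:220,190:310,::-1]
cv2.imwrite("pics/w2.png",cv2.resize(c,None,fx=5.4,fy=5.4,interpolation=cv2.INTER_CUBIC))
q=lambda u,v,z=.045:plane(r,(u/1.4,v/1.4),z,True)
a,b,d,e=[q(*p) for p in((286,297),(404,298.5),(285,56),(408,53))]
for p in(a,b,d,e):print(p.round(4))
for v in(a-b,d-e,d-a,e-b):print(np.hypot(*v[:2]),np.degrees(np.arctan2(v[1],v[0])))
m=[d["pixels"] for d in silhouettes("wrist","meter")][0]|[d["pixels"] for d in silhouettes("wrist","cover") if d["pixels"][190,240]][0]
s=fit(box(-.047,.155,-.05,.05,0,.045),[(r,hull(m),True)],[[.545,-.158,.275]]);print(s.x,np.degrees(s.x[2]),s.fun)
```

```text
[ 0.4845 -0.1284  0.045 ]
[ 0.5104 -0.2239  0.045 ]
[ 0.6772 -0.0771  0.045 ]
[ 0.7036 -0.1712  0.045 ]
0.09899498552520333 105.20842860116129
0.09768838473133015 105.71253255262867
0.19941339140073963 14.891215421862846
0.2002699195800164 15.267464500954937
[ 0.54683974 -0.15945628  0.27071442] 15.510793702677859 0.0749231576579954
```

View pics/w2.png

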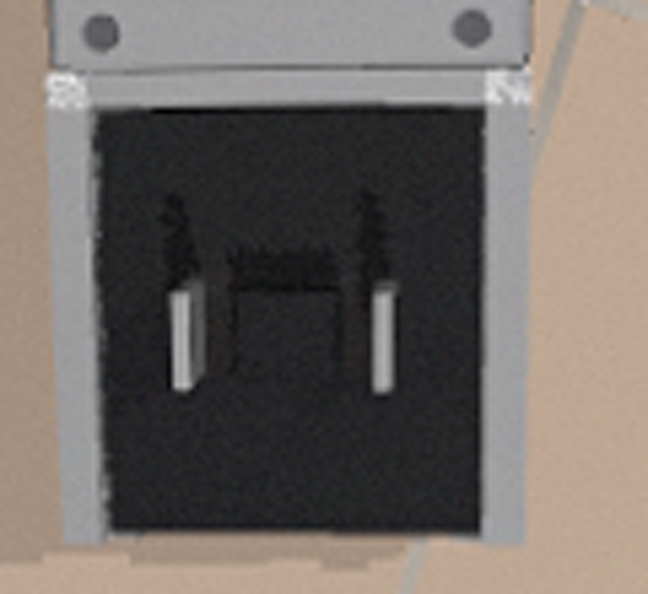

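Run:
```python
from h import *
r=read_camera("wrist")
q=lambda u,v,z:plane(r,((u+.5)/5.4-.5+190,(v+.5)/5.4-.5+110),z,True)
P=[q(*p,.065) for p in((170,291),(174,391),(394,291),(391,391))]
for p in P:print(p.round(4))
m=sum(P)/4;print("grip",m, "sep",np.hypot(*((P[0]+P[1]-P[2]-P[3])/2)[:2]))
for a,b in((0,1),(2,3),(0,2),(1,3)):print(np.degrees(np.arctan2(*(P[a]-P[b])[1::-1])),np.hypot(*(P[a]-P[b])[:2]))
C=[q(*p,.045) for p in((62,543),(524,543),(47,70),(530,70))];print(sum(C[:2])/2,sum(C[2:])/2)
d=sum(C[2:])/2-sum(C[:2])/2;print("yaw",np.degrees(np.arctan2(d[1],d[0])),np.hypot(*d[:2]))
D=C[0]-C[1];print(np.degrees(np.arctan2(D[1],D[0])))
o=get_obs();y=np.radians(o["tool_rot"][2]);e=m-o["tool_pos"]
print(o["tool_pos"],o["tool_rot"],"tool dx,dy",e[0]*np.cos(y)+e[1]*np.sin(y),e[0]*np.sin(y)-e[1]*np.cos(y))
```

```text
[ 0.5481 -0.1399  0.065 ]
[ 0.5287 -0.1455  0.065 ]
[ 0.5596 -0.1827  0.065 ]
[ 0.5402 -0.1873  0.065 ]
grip [ 0.54416567 -0.16385042  0.065     ] sep 0.04386239856399027
16.04167857644466 0.020151361236209038
13.476193501071082 0.019991033406846024
105.06148423742931 0.044311209539011256
105.27928576270875 0.043413746028720474
[ 0.49845303 -0.17532202  0.045     ] [ 0.5958832  -0.14896628  0.045     ]
yaw 15.136753272636184 0.10093197558357993
105.61496698901131
[ 0.53632585 -0.20107731  0.24278674] [1.79954371e+02 2.25631772e-02 1.55900237e+01] tool dx,dy 0.01755619367527947 -0.03375031504633223
```

Emit:
play_rows --steps '[[[0.005, -0.01, 0.03, 0, 0, 0.006, 0.087], [0.007, -0.014, 0.04, 0, 0, 0, 0.087], [0.0055, -0.01, 0.04, 0, 0, 0, 0.087], [0, 0, 0.02, 0, 0, 0, 0.07], [0, 0, 0, 0, 0, 0, 0.07], [0, 0, 0, 0, 0, 0, 0.07], [0, 0, 0, 0, 0, 0, 0.07]]]'

```text
time_s: 4.0
tool_pos: [0.546, -0.1634, 0.1146]
tool_rot: [179.9, -0.1, 15.3]
force: [0.2, -0.1, -0.4]
grip_width: 0.0712
grasp_force: 0.0
```

Run:
```python
from h import *
r=read_camera("wrist");o=get_obs();print(o["time_s"],o["tool_pos"],o["tool_rot"],o["grip_width"])
np.save("w3.npy",r["frame"])
f=r["frame"][150:400,130:430,::-1]
cv2.imwrite("pics/w3.png",cv2.resize(f,(720,600),interpolation=cv2.INTER_CUBIC))
print("tcp px",proj(r,o["tool_pos"],True))
```

```text
4.05 [ 0.54610312 -0.16322754  0.11458955] [ 1.79870391e+02 -1.54235297e-01  1.53243349e+01] 0.07104821127037907
tcp px [[271.8570455  256.57865431]]
```

View pics/w3.png

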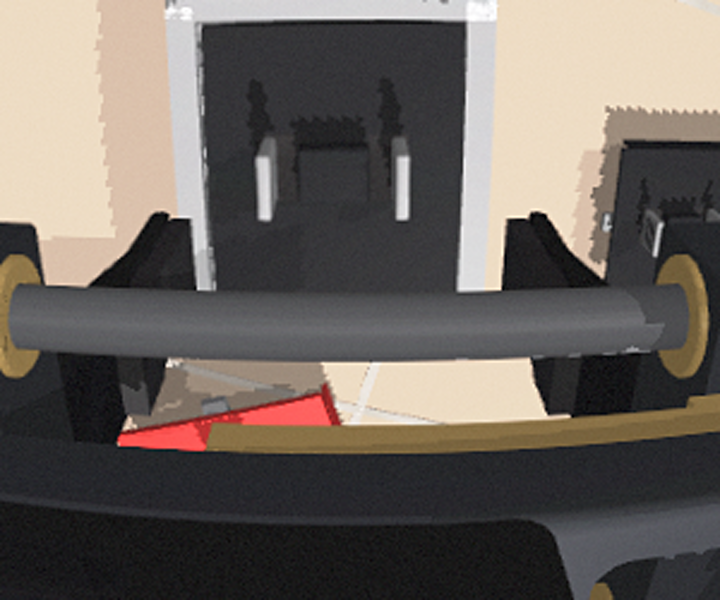

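Run:
```python
from h import *
r=read_camera("wrist");o=get_obs()
q=lambda u,v,z:plane(r,((u+.5)/2.4-.5+130,(v+.5)/2.4-.5+150),z,True)
P=[q(*p,.065) for p in((257,140),(258,220),(411,140),(411,220))]
for p in P:print(p.round(4))
m=sum(P)/4;print("grip",m)
for a,b in((0,1),(2,3),(0,2),(1,3)):print(np.degrees(np.arctan2(*(P[a]-P[b])[1::-1])),np.hypot(*(P[a]-P[b])[:2]))
C=[q(*p,.045) for p in((185,215),(489,215),(165,20),(496,20))]
D=C[2]-C[3];print("edge yaw",np.degrees(np.arctan2(D[1],D[0]))-90,(C[0]+C[1])/2,(C[2]+C[3])/2,np.hypot(*D[:2]))
y=np.radians(o["tool_rot"][2]);e=m-o["tool_pos"]
print("tool dx,dy",e[0]*np.cos(y)+e[1]*np.sin(y),e[0]*np.sin(y)-e[1]*np.cos(y))
for n in((C[0]+C[1])/2,(C[2]+C[3])/2):
  e=n-o["tool_pos"];print("axis dy",e[0]*np.sin(y)-e[1]*np.cos(y))
# finger silhouettes in image: symmetric check
t=np.array([proj(r,o["tool_pos"]+np.r_[s*np.sin(y)*.0355,-s*np.cos(y)*.0355,0],True)[0] for s in(-1,1)]);print("fingertips px crop",(t-[130,150])*2.4)
```

```text
[ 0.5533 -0.1359  0.065 ]
[ 0.5297 -0.1419  0.065 ]
[ 0.5649 -0.1782  0.065 ]
[ 0.5416 -0.1852  0.065 ]
grip [ 0.54735073 -0.16030839  0.065     ]
14.019237149966937 0.02439642272695497
16.68928759767529 0.024350147172780445
105.28767359605776 0.043824770811582085
105.34831130000454 0.04496046231572893
edge yaw 15.169872639947826 [ 0.52965284 -0.16556208  0.045     ] [ 0.58997225 -0.14714804  0.045     ] 0.10078005238578797
tool dx,dy 0.0020184471534256863 -0.0022667564178474116
axis dy -0.0018818435940206107
axis dy -0.0036836482958510306
fingertips px crop [[187.33426235 254.53363158]
 [493.36217687 254.46774197]]
```

Emit:
play_rows --steps '[[[0, -0.002, 0.02, 0, 0, 0, 0.07], [0, -0.0025, 0.025, 0, 0, 0, 0.07], [0, 0, 0.015, 0, 0, 0, 0.06], [0, 0, 0, 0, 0, 0, 0.06], [0, 0, 0, 0, 0, 0, 0.06], [0, 0, 0, 0, 0, 0, 0.06]]]'

```text
time_s: 4.7
tool_pos: [0.5449, -0.1582, 0.0539]
tool_rot: [179.9, -0.1, 15.4]
force: [-0.9, -0.2, -0.6]
grip_width: 0.0604
grasp_force: 0.0
```

Run:
```python
from h import *
r=read_camera("wrist");o=get_obs();print(o["time_s"],o["tool_pos"],o["tool_rot"],o["grip_width"])
f=r["frame"][190:320,180:360,::-1]
cv2.imwrite("pics/w4.png",cv2.resize(f,(792,572),interpolation=cv2.INTER_CUBIC))
y=np.radians(o["tool_rot"][2]);ex=np.r_[np.cos(y),np.sin(y),0];ey=np.r_[np.sin(y),-np.cos(y),0];h=o["grip_width"]/2
for n,P in dict(tipL=ex*.0095-ey*h,tipR=ex*.0095+ey*h).items(): print(n,(proj(r,o["tool_pos"]+P,True)[0]-[180,190])*4.4)
```

```text
4.75 [ 0.54482357 -0.15814936  0.05390562] [ 1.79918245e+02 -1.08853869e-01  1.53926806e+01] 0.060066213311451455
tipL [162.24140918 221.57496658]
tipR [647.67140637 221.58670586]
```

View pics/w4.png

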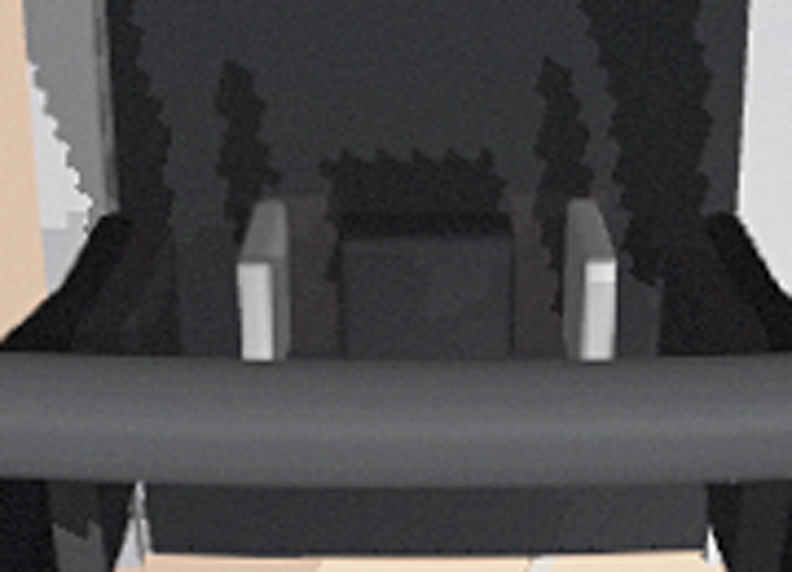

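Run:
```python
from h import *
r=read_camera("wrist");o=get_obs()
q=lambda u,v,z:plane(r,((u+.5)/4.4-.5+180,(v+.5)/4.4-.5+190),z,True)
y=np.radians(o["tool_rot"][2]);print(o["tool_pos"])
for p in((240,262,.065),(615,262,.065),(132,215,.054),(708,215,.054),(178,232,.054),(662,232,.054)):
  e=q(*p)-o["tool_pos"];print(p,"tool x,y mm",1e3*(e[0]*np.cos(y)+e[1]*np.sin(y)),1e3*(e[0]*np.sin(y)-e[1]*np.cos(y)))
```

```text
[ 0.54466601 -0.15814305  0.05378195]
(240, 262, 0.065) tool x,y mm 9.16380145975473 -19.20118894308879
(615, 262, 0.065) tool x,y mm 9.112691637204355 24.307695104724008
(132, 215, 0.054) tool x,y mm 10.704946523550754 -33.98049419087117
(708, 215, 0.054) tool x,y mm 10.660276469616003 37.38751861265836
(178, 232, 0.054) tool x,y mm 8.516650520144754 -28.287039233035717
(662, 232, 0.054) tool x,y mm 8.477664526471893 31.685607046806382
```

Emit:
play_rows --steps '[[[0, 0.001, 0.003, 0, 0, 0, 0.05], [0, 0, 0.002, 0, 0, 0, 0.05], [0, 0, 0, 0, 0, 0, 0.05], [0, 0, 0, 0, 0, 0, 0.05]]]' --force 20

```text
time_s: 5.2
tool_pos: [0.5439, -0.1587, 0.0474]
tool_rot: [-180.0, 0.0, 15.4]
force: [0.4, -0.9, -0.8]
grip_width: 0.0503
grasp_force: 0.0
```

Run:
```python
from h import *
r=read_camera("wrist");o=get_obs();print(o["time_s"],o["tool_pos"],o["tool_rot"],o["grip_width"],o["force"])
f=r["frame"][220:280,210:350,::-1]
f=(255*(f/255.)**.45).astype(np.uint8)
cv2.imwrite("pics/w5.png",cv2.resize(f,(784,336),interpolation=cv2.INTER_CUBIC))
```

```text
5.25 [ 0.54394085 -0.15872259  0.0474628 ] [-1.79996533e+02  1.00036597e-02  1.54023419e+01] 0.0499951486200542 [ 1.07701012 -0.03214653  0.0919521 ]
```

View pics/w5.png

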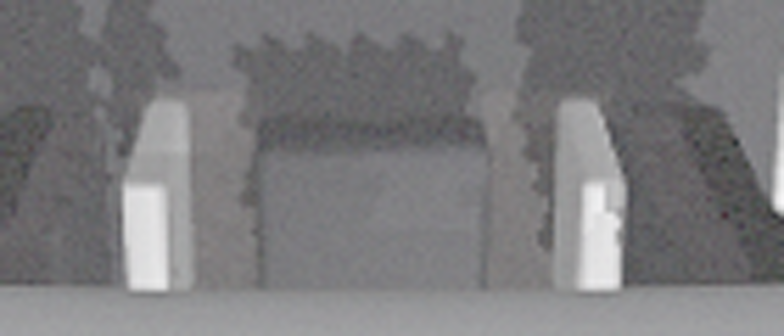

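Picture w5 shows the finger tips straddling both tabs (outer edges at columns 122 and 625). The tabs sit about 0.5 mm towards tool +y, so I'll correct by that much and pinch.

Emit:
play_rows --steps '[[[0, 0.0005, 0, 0, 0, 0, 0.048], [0, 0, 0, 0, 0, 0, 0.046], [0, 0, 0, 0, 0, 0, 0.044], [0, 0, 0, 0, 0, 0, 0.042], [0, 0, 0, 0, 0, 0, 0.04], [0, 0, 0, 0, 0, 0, 0.039], [0, 0, 0, 0, 0, 0, 0.039]]]' --force 13

```text
time_s: 5.95
tool_pos: [0.5442, -0.1592, 0.0476]
tool_rot: [180.0, -0.0, 15.4]
force: [-0.4, 0.6, 0.8]
grip_width: 0.0393
grasp_force: 6.3
```

Run:
```python
from h import *
r=read_camera("wrist");o=get_obs();print({k:np.round(v,4).tolist() for k,v in o.items() if k not in("effort","qpos","joint_velocities")})
f=r["frame"][220:280,210:350,::-1]
f=(255*(f/255.)**.45).astype(np.uint8)
cv2.imwrite("pics/w6.png",cv2.resize(f,(784,336),interpolation=cv2.INTER_CUBIC))
```

```text
{'time_s': 6.0, 'tool_pos': [0.5442, -0.1593, 0.0476], 'tool_rot': [179.989, -0.001, 15.4009], 'force': [-0.6069, -0.5561, 1.3956], 'wrist_torque': [-0.0452, 0.0251, 0.045], 'grasp_force': 6.42, 'grip_width': 0.0391}
```

View pics/w6.png

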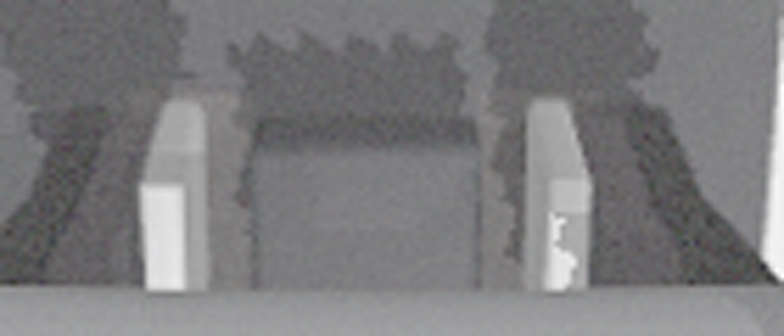

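Both tabs are in by about 2.4 mm each, symmetric about the block: 113 px of gap on one side, 112 px on the other. Next I'll close to the stop.

Emit:
play_rows --steps '[[[0, 0, 0, 0, 0, 0, 0.037], [0, 0, 0, 0, 0, 0, 0.036], [0, 0, 0, 0, 0, 0, 0.035], [0, 0, 0, 0, 0, 0, 0.034], [0, 0, 0, 0, 0, 0, 0.0335], [0, 0, 0, 0, 0, 0, 0.0335], [0, 0, 0, 0, 0, 0, 0.0335]]]' --force 13

```text
time_s: 6.7
tool_pos: [0.5442, -0.1593, 0.0476]
tool_rot: [180.0, -0.0, 15.4]
force: [-0.5, -0.0, 1.2]
grip_width: 0.0335
grasp_force: 11.5
```

Emit:
play_rows --steps '[[[-0.0005, 0, 0, 0, 0, 0, 0.0335], [-0.001, 0, 0, 0, 0, 0, 0.0335], [-0.001, 0, 0, 0, 0, 0, 0.0335], [-0.001, 0, 0, 0, 0, 0, 0.0335], [-0.001, 0, 0, 0, 0, 0, 0.0335], [-0.0005, 0, 0, 0, 0, 0, 0.0335], [0, 0, 0, 0, 0, 0, 0.0335]]]'

```text
time_s: 7.4
tool_pos: [0.5393, -0.1606, 0.0476]
tool_rot: [180.0, -0.0, 15.4]
force: [0.7, 0.3, 2.7]
grip_width: 0.0336
grasp_force: 12.3
```

Run:
```python
from h import *
r=read_camera("wrist");o=get_obs();print({k:np.round(v,4).tolist() for k,v in o.items() if k not in("effort","qpos","joint_velocities")})
f=r["frame"][160:300,190:350,::-1]
f=(255*(f/255.)**.45).astype(np.uint8)
cv2.imwrite("pics/w7.png",cv2.resize(f,(640,560),interpolation=cv2.INTER_CUBIC))
```

```text
{'time_s': 7.45, 'tool_pos': [0.5393, -0.1606, 0.0476], 'tool_rot': [179.995, 0.0009, 15.4008], 'force': [0.3644, 0.568, 2.6325], 'wrist_torque': [0.0327, -0.1726, -0.0324], 'grasp_force': 12.2809, 'grip_width': 0.0337}
```

View pics/w7.png

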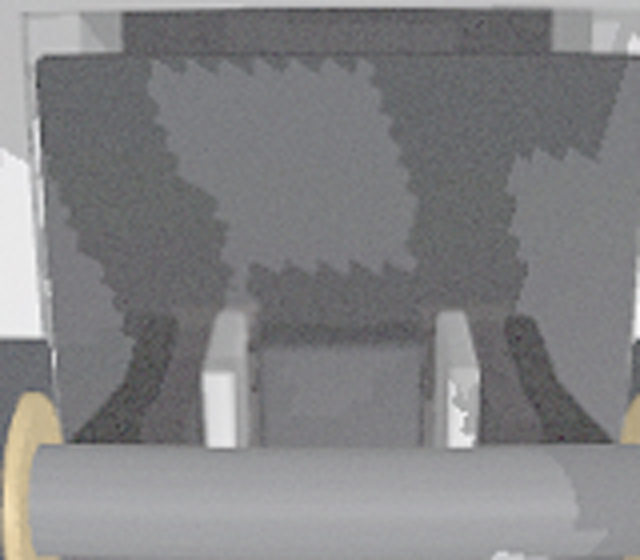

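The cover has slid about 5 mm: a gap with the tongue shows at rows 10–55. Continuing in small steps, watching the force.

Emit:
play_rows --steps '[[[-0.0005, 0, 0, 0, 0, 0, 0.0335], [-0.0005, 0, 0, 0, 0, 0, 0.0335], [-0.0005, 0, 0, 0, 0, 0, 0.0335], [-0.0005, 0, 0, 0, 0, 0, 0.0335], [0, 0, 0, 0, 0, 0, 0.0335]]]'

```text
time_s: 7.95
tool_pos: [0.5374, -0.1611, 0.0476]
tool_rot: [180.0, -0.0, 15.4]
force: [1.8, 0.8, 2.1]
grip_width: 0.0336
grasp_force: 12.3
```

Emit:
play_rows --steps '[[[-0.0005, 0, 0, 0, 0, 0, 0.0335], [-0.0005, 0, 0, 0, 0, 0, 0.0335], [0, 0, 0, 0, 0, 0, 0.0335]]]'

```text
time_s: 8.25
tool_pos: [0.5365, -0.1614, 0.0476]
tool_rot: [180.0, -0.0, 15.4]
force: [1.5, 0.9, 2.1]
grip_width: 0.0336
grasp_force: 12.3
```

Emit:
play_rows --steps '[[[-0.0005, 0, 0, 0, 0, 0, 0.0335], [-0.0005, 0, 0, 0, 0, 0, 0.0335]]]'

```text
time_s: 8.45
tool_pos: [0.5356, -0.1616, 0.0476]
tool_rot: [180.0, -0.0, 15.4]
force: [2.1, 0.9, 2.5]
grip_width: 0.0337
grasp_force: 12.3
```

Emit:
play_rows --steps '[[[-0.0005, 0, 0, 0, 0, 0, 0.0335], [-0.0005, 0, 0, 0, 0, 0, 0.0335]]]'

```text
time_s: 8.65
tool_pos: [0.5346, -0.1619, 0.0476]
tool_rot: [180.0, -0.0, 15.4]
force: [1.5, 0.4, 1.9]
grip_width: 0.0338
grasp_force: 12.3
```

Emit:
play_rows --steps '[[[-0.0005, 0, 0, 0, 0, 0, 0.0335], [-0.0005, 0, 0, 0, 0, 0, 0.0335]]]'

```text
time_s: 8.85
tool_pos: [0.5336, -0.1621, 0.0476]
tool_rot: [180.0, -0.0, 15.4]
force: [2.2, 0.9, 2.8]
grip_width: 0.0338
grasp_force: 12.3
```

Emit:
play_rows --steps '[[[-0.0005, 0, 0, 0, 0, 0, 0.0335], [-0.0005, 0, 0, 0, 0, 0, 0.0335]]]'

```text
time_s: 9.05
tool_pos: [0.5326, -0.1624, 0.0476]
tool_rot: [180.0, -0.0, 15.4]
force: [0.6, 0.2, 1.6]
grip_width: 0.0338
grasp_force: 12.3
```

Emit:
play_rows --steps '[[[-0.0005, 0, 0, 0, 0, 0, 0.0335], [-0.0005, 0, 0, 0, 0, 0, 0.0335]]]'

```text
time_s: 9.25
tool_pos: [0.5317, -0.1627, 0.0476]
tool_rot: [180.0, -0.0, 15.4]
force: [2.3, 0.3, 2.3]
grip_width: 0.0337
grasp_force: 12.3
```

Emit:
play_rows --steps '[[[-0.0005, 0, 0, 0, 0, 0, 0.0335], [-0.0005, 0, 0, 0, 0, 0, 0.0335]]]'

```text
time_s: 9.45
tool_pos: [0.5307, -0.163, 0.0476]
tool_rot: [180.0, -0.0, 15.4]
force: [2.4, 0.6, 3.3]
grip_width: 0.0334
grasp_force: 12.4
```

Emit:
play_rows --steps '[[[-0.0005, 0, 0, 0, 0, 0, 0.0335], [-0.0005, 0, 0, 0, 0, 0, 0.0335]]]'

```text
time_s: 9.65
tool_pos: [0.5297, -0.1632, 0.0476]
tool_rot: [180.0, -0.0, 15.4]
force: [2.5, 0.7, 3.4]
grip_width: 0.0337
grasp_force: 12.4
```

Emit:
play_rows --steps '[[[-0.0005, 0, 0, 0, 0, 0, 0.0335], [-0.0005, 0, 0, 0, 0, 0, 0.0335]]]'

```text
time_s: 9.85
tool_pos: [0.5288, -0.1635, 0.0476]
tool_rot: [180.0, -0.0, 15.4]
force: [2.7, 1.4, 2.8]
grip_width: 0.034
grasp_force: 12.4
```

Emit:
play_rows --steps '[[[-0.0005, 0, 0, 0, 0, 0, 0.0335], [-0.0005, 0, 0, 0, 0, 0, 0.0335]]]'

```text
time_s: 10.05
tool_pos: [0.5281, -0.1637, 0.0476]
tool_rot: [180.0, -0.0, 15.4]
force: [4.0, 0.8, 1.2]
grip_width: 0.0341
grasp_force: 12.3
```

Emit:
play_rows --steps '[[[-0.0004, 0, 0, 0, 0, 0, 0.0335], [0, 0, 0, 0, 0, 0, 0.0335]]]'

```text
time_s: 10.25
tool_pos: [0.528, -0.1637, 0.0476]
tool_rot: [180.0, -0.1, 15.4]
force: [5.9, 1.0, 1.3]
grip_width: 0.0337
grasp_force: 12.2
```

Emit:
play_rows --steps '[[[-0.0004, 0, 0, 0, 0, 0, 0.0335], [0, 0, 0, 0, 0, 0, 0.0335]]]'

```text
time_s: 10.45
tool_pos: [0.528, -0.1637, 0.0477]
tool_rot: [180.0, -0.1, 15.4]
force: [5.9, 1.1, -0.2]
grip_width: 0.034
grasp_force: 12.1
```

The cover is against its stop: the tool no longer advances and the force has risen to 6 N. I'll ease off 0.4 mm and lift slowly.

Emit:
play_rows --steps '[[[0.0004, 0, 0, 0, 0, 0, 0.0335], [0, 0, -0.001, 0, 0, 0, 0.0335], [0, 0, -0.001, 0, 0, 0, 0.0335], [0, 0, -0.001, 0, 0, 0, 0.0335], [0, 0, 0, 0, 0, 0, 0.0335]]]'

```text
time_s: 10.95
tool_pos: [0.5266, -0.1638, 0.05]
tool_rot: [-180.0, 0.1, 15.4]
force: [3.8, 0.4, -3.0]
grip_width: 0.0337
grasp_force: 11.7
```

Emit:
play_rows --steps '[[[0, 0, -0.001, 0, 0, 0, 0.0335], [0, 0, -0.001, 0, 0, 0, 0.0335], [0, 0, 0, 0, 0, 0, 0.0335]]]'

```text
time_s: 11.25
tool_pos: [0.5266, -0.1639, 0.0525]
tool_rot: [-180.0, 0.1, 15.4]
force: [1.5, 0.1, -1.1]
grip_width: 0.0337
grasp_force: 11.9
```

Run:
```python
from h import *
r=read_camera("wrist");o=get_obs();print({k:np.round(v,4).tolist() for k,v in o.items() if k not in("effort","qpos","joint_velocities")})
f=r["frame"][160:300,190:350,::-1]
f=(255*(f/255.)**.45).astype(np.uint8)
cv2.imwrite("pics/w8.png",cv2.resize(f,(640,560),interpolation=cv2.INTER_CUBIC))
```

```text
{'time_s': 11.3, 'tool_pos': [0.5266, -0.1638, 0.0525], 'tool_rot': [-179.9732, 0.0864, 15.394], 'force': [1.644, 0.5631, -1.48], 'wrist_torque': [0.2371, -0.2375, 0.0298], 'grasp_force': 11.9305, 'grip_width': 0.0337}
```

View pics/w8.png

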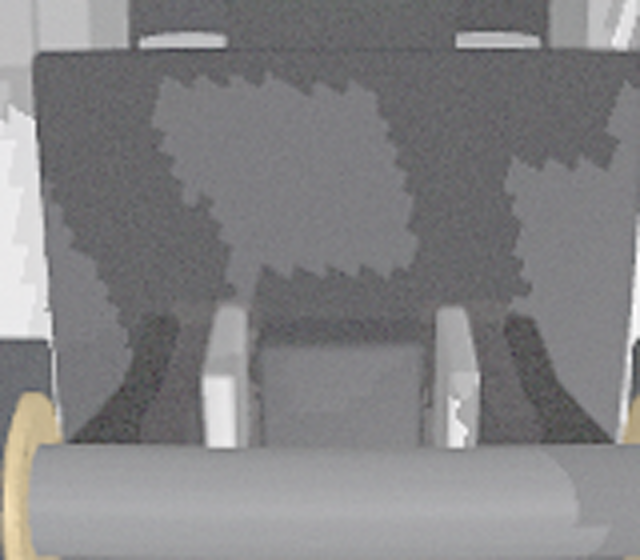

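Picture w8 shows the cover lifted with the fingers, tabs still pinched (blades at columns 225 and 455). The force is about the cover's weight. I'll lift higher.

Emit:
play_rows --steps '[[[0, 0, -0.003, 0, 0, 0, 0.0335], [0, 0, -0.005, 0, 0, 0, 0.0335], [0, 0, -0.01, 0, 0, 0, 0.0335], [0, 0, -0.015, 0, 0, 0, 0.0335], [0, 0, -0.015, 0, 0, 0, 0.0335], [0, 0, -0.015, 0, 0, 0, 0.0335], [0, 0, -0.015, 0, 0, 0, 0.0335], [0, 0, -0.01, 0, 0, 0, 0.0335], [0, 0, -0.005, 0, 0, 0, 0.0335], [0, 0, 0, 0, 0, 0, 0.0335]]]'

```text
time_s: 12.3
tool_pos: [0.5277, -0.164, 0.1463]
tool_rot: [180.0, -0.1, 15.4]
force: [0.9, 0.8, -1.3]
grip_width: 0.034
grasp_force: 11.9
```

Emit:
play_rows --steps '[[[0.003, -0.012, 0, 0, 0, 0, 0.0335], [0.007, -0.025, 0, 0, 0, 0, 0.0335], [0.0098, -0.036, 0, 0, 0, 0, 0.0335], [0.0098, -0.036, 0, 0, 0, 0, 0.0335], [0.0098, -0.036, 0, 0, 0, 0, 0.0335], [0.0098, -0.036, 0, 0, 0, 0, 0.0335], [0.0098, -0.036, 0, 0, 0, 0, 0.0335], [0.0098, -0.036, 0, 0, 0, 0, 0.0335], [0.0098, -0.036, 0, 0, 0, 0, 0.0335], [0.008, -0.03, 0, 0, 0, 0, 0.0335], [0.0055, -0.02, 0, 0, 0, 0, 0.0335], [0.003, -0.0105, 0, 0, 0, 0, 0.0335]]]'

```text
time_s: 13.5
tool_pos: [0.5244, 0.2018, 0.1448]
tool_rot: [-179.9, 0.1, 15.6]
force: [-0.7, 0.2, -0.0]
grip_width: 0.0338
grasp_force: 11.9
```

Run:
```python
from h import *
for i in range(3): r=read_camera("wrist")
o=get_obs();print({k:np.round(v,4).tolist() for k,v in o.items() if k not in("effort","qpos","joint_velocities")})
R={c:read_camera(c) for c in("scene","side")}
y=np.radians(o["tool_rot"][2])
for c in R:
  for d in silhouettes(c,"tile_top")[:1]: print(c,d["p"],d["extent"])
  for d in silhouettes(c,"cover"): print(c,"cover",round(d["p"],2),d["extent"], "pred ctr",proj(R[c],o["tool_pos"]-[0,0,.004])[0])
for d in silhouettes("wrist","tile_top"): print("w",d["p"],d["extent"])
e=np.r_[.52545,.19789,0]-o["tool_pos"];print("tool dx,dy",e[0]*np.cos(y)+e[1]*np.sin(y),e[0]*np.sin(y)-e[1]*np.cos(y))
```

```text
{'time_s': 13.65, 'tool_pos': [0.5256, 0.1985, 0.1449], 'tool_rot': [179.983, 0.0815, 15.4727], 'force': [1.1419, 1.0063, -0.0085], 'wrist_torque': [-0.0177, -0.001, 0.048], 'grasp_force': 11.9434, 'grip_width': 0.0335}
scene 0.98 [357.8, 221.3, 468.4, 314.1]
scene cover 0.92 [175.7, 166.6, 210.9, 189.4] pred ctr [428.11193765 202.77620867]
scene cover 0.86 [403.9, 187.6, 459.2, 233.3] pred ctr [428.11193765 202.77620867]
scene cover 0.69 [265.1, 145.8, 308.3, 168.0] pred ctr [428.11193765 202.77620867]
side 0.75 [178.8, 323.9, 313.8, 420.0]
side cover 0.67 [245.1, 302.6, 279.3, 359.1] pred ctr [242.9986637 323.7157378]
side cover 0.66 [379.6, 222.3, 431.5, 264.6] pred ctr [242.9986637 323.7157378]
side cover 0.61 [342.2, 167.5, 375.7, 187.7] pred ctr [242.9986637 323.7157378]
w 0.87 [185.9, 104.0, 381.6, 246.7]
w 0.68 [314.9, 0.0, 387.5, 47.8]
tool dx,dy -0.00026850281144217896 0.0005249016516132918
```

Emit:
play_rows --steps '[[[0, 0, 0.005, 0, 0, 0, 0.0335], [0, 0, 0.015, 0, 0, 0, 0.0335], [0, 0, 0.02, 0, 0, 0, 0.0335], [0, 0, 0.02, 0, 0, 0, 0.0335], [0, 0, 0.02, 0, 0, 0, 0.0335], [0, 0, 0.015, 0, 0, 0, 0.0335], [0, 0, 0.007, 0, 0, 0, 0.0335], [0, 0, 0.003, 0, 0, 0, 0.0335], [0, 0, 0, 0, 0, 0, 0.0335], [0, 0, 0, 0, 0, 0, 0.0335]]]'

```text
time_s: 15.0
tool_pos: [0.5269, 0.1987, 0.0413]
tool_rot: [180.0, -0.1, 15.4]
force: [-0.1, 1.1, -0.4]
grip_width: 0.0339
grasp_force: 11.9
```

Emit:
play_rows --steps '[[[-0.001, 0, 0.003, 0, 0, 0, 0.0335], [0, 0, 0.002, 0, 0, 0, 0.0335], [0, 0, 0.002, 0, 0, 0, 0.0335], [0, 0, 0.001, 0, 0, 0, 0.0335], [0, 0, 0, 0, 0, 0, 0.0335]]]'

```text
time_s: 15.5
tool_pos: [0.5255, 0.1981, 0.0327]
tool_rot: [180.0, -0.0, 15.4]
force: [-0.1, 0.2, 0.8]
grip_width: 0.0342
grasp_force: 12.1
```

Emit:
play_rows --steps '[[[0, 0, 0.0005, 0, 0, 0, 0.0335], [0, 0, 0.0005, 0, 0, 0, 0.0335], [0, 0, 0, 0, 0, 0, 0.0335]]]'

```text
time_s: 15.8
tool_pos: [0.5259, 0.1982, 0.0319]
tool_rot: [180.0, -0.1, 15.4]
force: [1.6, 0.1, 2.9]
grip_width: 0.0338
grasp_force: 12.4
```

Emit:
play_rows --steps '[[[0, 0, 0.0005, 0, 0, 0, 0.0335], [0, 0, 0.0004, 0, 0, 0, 0.0335], [0, 0, 0, 0, 0, 0, 0.0335]]]'

```text
time_s: 16.1
tool_pos: [0.5263, 0.1983, 0.0311]
tool_rot: [180.0, -0.1, 15.4]
force: [2.3, -1.4, 4.5]
grip_width: 0.0335
grasp_force: 12.5
```

Emit:
play_rows --steps '[[[0, 0, 0.0004, 0, 0, 0, 0.0335], [0, 0, 0, 0, 0, 0, 0.0335]]]'

```text
time_s: 16.3
tool_pos: [0.5261, 0.1984, 0.0307]
tool_rot: [-180.0, -0.1, 15.4]
force: [4.3, -0.1, 5.5]
grip_width: 0.0338
grasp_force: 12.6
```

Standing on the tile at the expected height (0.0307). I'll release slowly, keeping the fingers clear of the tile.

Emit:
play_rows --steps '[[[0, 0, 0, 0, 0, 0, 0.036], [0, 0, 0, 0, 0, 0, 0.039], [0, 0, 0, 0, 0, 0, 0.042], [0, 0, 0, 0, 0, 0, 0.046], [0, 0, 0, 0, 0, 0, 0.052], [0, 0, 0, 0, 0, 0, 0.06], [0, 0, 0, 0, 0, 0, 0.06], [0, 0, -0.01, 0, 0, 0, 0.06], [0, 0, -0.02, 0, 0, 0, 0.06], [0, 0, -0.04, 0, 0, 0, 0.06], [0, 0, -0.04, 0, 0, 0, 0.06], [0, 0, -0.03, 0, 0, 0, 0.06]]]'

```text
time_s: 17.5
tool_pos: [0.5254, 0.1987, 0.1732]
tool_rot: [180.0, -0.1, 15.4]
force: [0.2, 0.2, 0.2]
grip_width: 0.0601
grasp_force: 0.0
```

Emit:
play_rows --steps '[[[-0.04, 0, -0.01, 0, 0, 0, 0.06], [-0.04, 0, 0, 0, 0, 0, 0.06], [0, 0, 0, 0, 0, 0, 0.06], [0, 0, 0, 0, 0, 0, 0.06], [0, 0, 0, 0, 0, 0, 0.06]]]'

```text
time_s: 18.0
tool_pos: [0.4488, 0.1771, 0.1807]
tool_rot: [-180.0, -0.1, 15.4]
force: [0.2, -0.1, 0.1]
grip_width: 0.06
grasp_force: 0.0
```

Run:
```python
from h import *
o=get_obs();print(o["time_s"],o["tool_pos"],o["force"])
R={c:read_camera(c) for c in("wrist","side","scene")}
cv2.imwrite("pics/end.png",np.vstack([cv2.resize(R["wrist"]["frame"][:280],(600,300)),cv2.resize(R["side"]["frame"][140:420],(600,300))])[:,:,::-1])
for c in("side","scene","wrist"):
  for d in silhouettes(c,"cover"): print(c,round(d["p"],2),d["extent"],plane(R[c],np.argwhere(d["pixels"]).mean(0)[::-1],.028,c=="wrist").round(4))
```

```text
18.0 [0.44883532 0.17706366 0.18070477] [ 0.18427948 -0.11023091  0.1042484 ]
side 0.76 [382.2, 222.1, 431.0, 264.0] [ 0.385  -0.1483  0.028 ]
side 0.67 [345.5, 164.7, 373.6, 188.1] [ 0.5399 -0.2766  0.028 ]
side 0.63 [215.6, 328.7, 279.0, 386.8] [0.5284 0.2117 0.028 ]
scene 0.84 [262.4, 143.9, 305.8, 168.5] [ 0.4033 -0.1513  0.028 ]
scene 0.71 [389.4, 233.9, 444.4, 278.2] [0.5352 0.2012 0.028 ]
scene 0.71 [176.9, 168.3, 212.2, 188.3] [ 0.5684 -0.2746  0.028 ]
wrist 0.59 [232.9, 59.6, 320.0, 157.2] [0.5278 0.1974 0.028 ]
```

View pics/end.png

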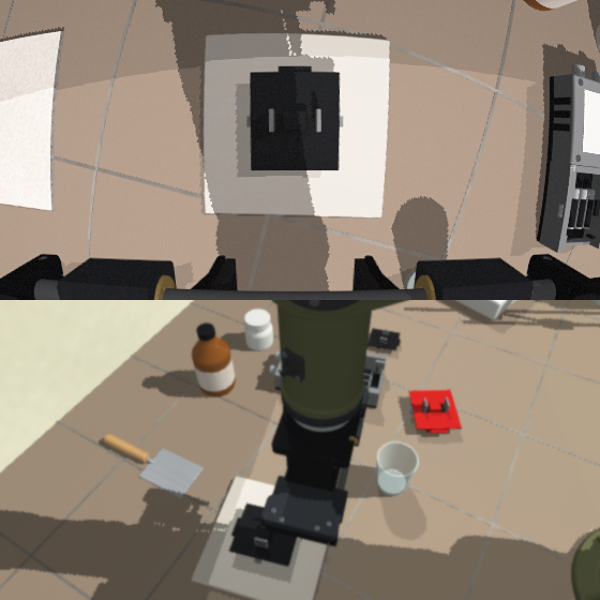

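Run:
```python
from h import *
r=read_camera("wrist");s=read_camera("scene")
q=lambda u,v,z:plane(r,(u*560/600,v*280/300),z,True)
a,b=q(62,30,.004),q(52,210,.004);print(a,b,np.hypot(*(a-b)[:2]),proj(s,a),proj(s,b))
c=[q(*p,.008) for p in((206,35),(389,41),(382,216),(205,214))];print("tile centre",sum(c)/4,[np.hypot(*(c[i]-c[i-1])[:2]).round(3) for i in range(4)])
c=[q(*p,.028) for p in((251,72),(339,72),(339,170),(251,170))];print("cover",sum(c)/4,[np.hypot(*(c[i]-c[i-1])[:2]).round(3) for i in range(4)])
d=silhouettes("wrist","tile_top");print([(x["p"],x["extent"]) for x in d])
```

```text
[0.57773945 0.48592412 0.004     ] [0.36651377 0.45530275 0.004     ] 0.21343372824627624 [[584.69733122 358.75108711]] [[582.08179359 261.71879759]]
tile centre [0.52379822 0.19553453 0.008     ] [np.float64(0.18), np.float64(0.178), np.float64(0.177), np.float64(0.18)]
cover [0.52666788 0.19684677 0.028     ] [np.float64(0.09), np.float64(0.079), np.float64(0.09), np.float64(0.08)]
[(0.6, [191.0, 28.6, 364.3, 205.3])]
```

The cover stands level with its tabs up, 3 mm from the middle of the 180 mm tile. The other white sheets are about 210 mm, so they aren't the tile. Handing in.

```bash
python3 -c "
from cell import *
print(sign_off())"
```

```text
the job is handed in; nothing more can be done
None
```

The battery cover is off the meter and stands level, tabs up, about 3 mm from the middle of the white tile; the job was handed in after about 18 s of robot time, and the judge's verdict was not shown.

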